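# Load a culture dish into the colony counter

## Robot

A 6-joint arm with a two-finger parallel gripper is mounted at the origin on a cart in front of the work surface, level with it; the furniture and walls round the work are solid. World frame = base frame: x ahead of the robot, y to its left, z up, the work surface at z = 0. Lengths are in m, angles in rad, forces in N, time in s.
With the tool pointing down it reaches from about 0.275 to 0.825 m from the base axis. Payload 4.9 kg.
Tool frame: the origin (TCP) lies midway between the tips of the shut fingers; the grasp point (between the pads) lies 19 mm behind it; z points along the fingers, y is the direction in which the jaws open and shut (so a half turn about z gives the same grasp; the last joint's range is limited). The gripper opens to 85 mm and grips with 20 to 120 N. Pads are 22 mm wide; open, the fingers measure 114 mm over their backs; the gripper's body (76 mm by 85 mm) begins 54 mm behind the grasp point. The pads swing forward as they close: fully open they stand 13 mm farther back than shut.
Start: joints at [-1.281, 0.326, -0.193, 1.052, 0, 1.437], TCP at [0.226, -0.501, 0.231] pointing down, gripper open.
Joint ranges: [-2.65, 2.65], [-0.97, 1.79], [-1.3, 1.35], [-1.93, 2.1], [-1.47, 1.37], [-3.14, 3.14]. Speed limits (rad/s): [2.57, 2.57, 3.14, 3.14, 3.14, 3.14].

## Interface

Orientations are given as a rotation vector (axis times angle).
In Python, from rig import readout, eyes, r gives the robot as it stands.
- The arm moves only by the tool arm_command, never from a script. Its argument "moves" is text: rows parted by semicolons, each of 7 numbers parted by spaces: the shift along the tool's x, y, z in m, then the turn, a rotation vector about the tool's x, y, z in rad, then the finger opening in m, from 0 to 0.0854. A call has 1 to 20 rows; each row shifts and turns the commanded pose from where the row before left it, along the tool's axes as they then stand; what a row does not reach is not made up. A row lasts 1/8 s, in which the tool goes at most 62.5 mm and 10.7 degrees, less where a joint would pass 70% of its speed; a pose out of reach is approached as far as the arm can. A call with a gripper value outside its range is refused whole. The fingers move at their own pace and stop on an object; "squeeze" is the grip in N (left out, the last holds). Time passes only in rows, so rows that do not move let the fingers close. It gives the time, the measured TCP pose, the force and the opening at its end, in the units of the state.
- readout.state(): the state, without advancing time (a new reading comes with each control period).
- eyes.read_camera(name): name is "scene" or "top"; returns a dict with "img" (400x640x3 uint8, red, green, blue), "camera_matrix" (3x3 intrinsics, pixels), "k1" (the pictures are not rectified: a ray, as slopes to the right and down, at radius r is drawn at 1 + k1 r^2 times it, then the intrinsics apply), "T" (4x4, takes a point from camera to world coordinates). Camera axes: x right, y down, z forward; pixel columns grow to the right and rows downward; lengths in m; the calibration is good to about 2 mm. A picture is of the moment at which its call begins. There is no depth.
- r.hand_in(): hands the job in, once; it reports no verdict.
The state is a dict: "time": time; "qpos": joint angles; "qd": joint speeds; "tau": joint torques, N m; "position": TCP position; "eef_rot": TCP orientation; "contact_force": force on the tool from outside, world axes, zero at the start; "torque": the same for the moment, N m; "finger_gap": opening from 0.0 (shut) to 1.0 (fully open).
Only numpy, scipy, OpenCV 4.12 (cv2) and the standard library are available. Lean on these libraries where they do the work, as an engineer would, in place of code of your own. Each camera call takes 0.05 s, during which the arm holds its last target. There are 200 camera calls.

## Task

Load the upper dish of the stack of two into the colony counter for counting. Swing the handle on its ring to open the three jaws, set the dish down gently and flat on the middle of the round plate, and swing the handle back until you feel the jaws grip: all three must hold the dish firmly in the centre after you let go, but do not crush it. Leave the lower dish and the other things where they are.

Things in the scene. Friction and masses are not known exactly. Their poses are not given: they have to be found in the camera images.
- dish_upper: closed clear plastic culture dish with pale agar inside, a disc 60 mm in diameter and 15 mm high, lying on an identical dish; origin at the centre of its underside, z up
- dish_lower: the identical dish (60 mm diameter, 15 mm high) under it, on the worktop; origin at the centre of its underside
- counter: colony counter, fixed: off-white housing, 40 mm high, 257 mm long (x -160 to +97), 210 mm wide; on it a round dark plate (129 mm diameter) inside a knurled metal ring (180 mm diameter), both with their top about 50 mm above the worktop; the ring turns by its handle against friction (4 N at the handle) and stays where it is left. Origin on the ring's axis at worktop height, z up
- plate_centre (a point): centre of the round dark plate, on its surface, on the ring's axis; engraved circles and a cross mark it, the largest circle being as large as the dish
- handle (a point): black round handle, 14 mm in diameter, upright on the ring from 50 to 86 mm above the worktop, 78 mm from the axis; this point is on the handle's axis at 70 mm. It swings 1.25 rad from stop to stop, in front of the plate (-x side); seen from above clockwise closes, anticlockwise opens. It can be clamped on anew, so its angle does not tell where the jaws are; they start nearly closed
- jaw_0: jaw that slides along a radial slot on the counter's +x side: metal block 12 mm wide with a smooth, sprung nylon pad, 10 mm wide, 9 mm high. The origin, at the outer end of the slot (64 mm from the centre), does not move with the jaw. All three jaws move together, 24 mm per rad of the ring; the pads' faces go from 50 mm (open) to 20 mm from the centre
- jaw_1: identical jaw, its slot 120 deg further anticlockwise (seen from above), 120 deg from the +x side; the origin at the slot's outer end does not move
- jaw_2: identical jaw, its slot 120 deg further anticlockwise (seen from above), 240 deg from the +x side; the origin at the slot's outer end does not move
- tape: roll of tape lying flat, 60 mm in diameter and 13 mm high; not to be moved. Origin at the centre of its underside
- cup: empty plastic beaker, 64 mm in diameter and 74 mm high; not to be moved. Origin at the centre of its underside
- buffer: screw-cap bottle, 56 mm in diameter and 102 mm high; not to be moved. Origin at the centre of its underside
- pen: marker pen lying down, 132 mm long, 12 mm thick; not to be moved. Origin at the middle of its underside
- tweezers: steel forceps lying down, 116 mm long, 8 mm high; not to be moved. Origin at the middle of its underside
There are look-alikes about, which are no part of the job. What is shaped like the dish_upper but blue or pink is not meant.

How it is judged:
By the outcome, as a careful person would: the job done as asked, in the order asked, and still so for the second after the job is handed in, with the robot touching nothing.
It also fails if it takes over 72 s, if anything falls off the work surface, if the arm or the gripper's body presses on something with over 40 N, if the wrist force passes 120 N, or if a joint passes its speed limit or range.

## Working session

There is one attempt and no reset: what is moved stays moved. The work goes in short steps, Python scripts to look and compute and a tool call to move; the robot and the scene stay as the last step left them, time stands still between calls to the robot, and variables do not carry over. Pictures are saved under pics/ and viewed, about 8 in all and at most 12, crops included, and the job is handed in when it is done.

Besides the shell and the picture viewer there is one more tool, called after ">>>" in YAML: its name, and indented under it one key for each argument. arm_command: Moves the arm, as the interface text tells. Its arguments: {"type":"object","properties":{"moves":{"type":"string"},"squeeze":{"type":"number"}},"required":["moves"]}

```bash
mkdir -p pics; ls; python3 - <<'E'
from rig import readout, eyes, r
import cv2,numpy as np
for n in("scene","top"):
    c=eyes.read_camera(n); cv2.imwrite(f"pics/{n}0.png",c["img"][:,:,::-1]); print(n,c["camera_matrix"],c["k1"],c["T"])
print(readout.state())
E
```

```text
pics
scene [[495.33796873   0.         321.40096873]
 [  0.         495.33796873 207.60019273]
 [  0.           0.           1.        ]] -0.14820714847538816 [[-0.90073055 -0.32834705  0.28438125  0.11366704]
 [-0.43433572  0.68995981 -0.57905781  0.80262018]
 [-0.00607971 -0.64509199 -0.76408073  1.08883979]
 [ 0.          0.          0.          1.        ]]
top [[382.72157171   0.         318.95165404]
 [  0.         382.72157171 195.23897734]
 [  0.           0.           1.        ]] -0.04351088201712433 [[-5.53925710e-04 -9.85426997e-01  1.70097989e-01  3.46802402e-01]
 [-9.99682037e-01 -3.74240210e-03 -2.49362951e-02  1.23321459e-02]
 [ 2.52094734e-02 -1.70057717e-01 -9.85111595e-01  1.07235154e+00]
 [ 0.00000000e+00  0.00000000e+00  0.00000000e+00  1.00000000e+00]]
{'time': 0.1, 'qpos': array([-1.28122339e+00,  3.26901533e-01, -1.93478246e-01,  1.05198565e+00,
       -1.44114670e-05,  1.43658113e+00]), 'qd': array([-0.00140372, -0.00166695,  0.00347746, -0.00013363,  0.00059863,
       -0.00066133]), 'tau': array([ 1.12052512e-03, -4.44238901e+01,  2.63037962e+01,  7.85202370e-03,
       -1.79915355e-04,  1.15878942e-05]), 'position': array([ 0.22601956, -0.50084867,  0.23056497]), 'eef_rot': array([-3.06980051e+00, -6.60385812e-01,  2.13728406e-04]), 'contact_force': array([-0.52997682, -0.31581817, -0.18555141]), 'torque': array([-0.02550533, -0.0597889 , -0.0196585 ]), 'finger_gap': 1.0002920845910095}
```

View pics/top0.png

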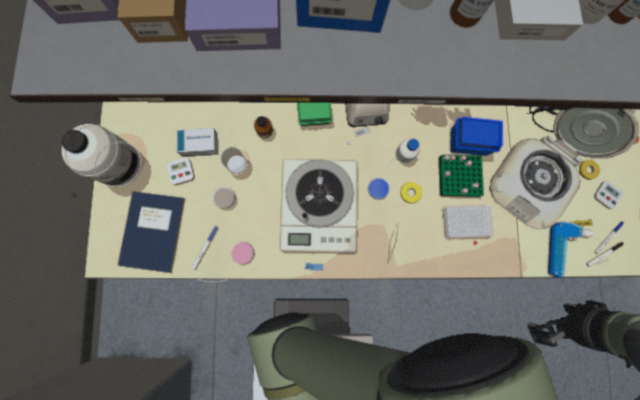

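View pics/scene0.png

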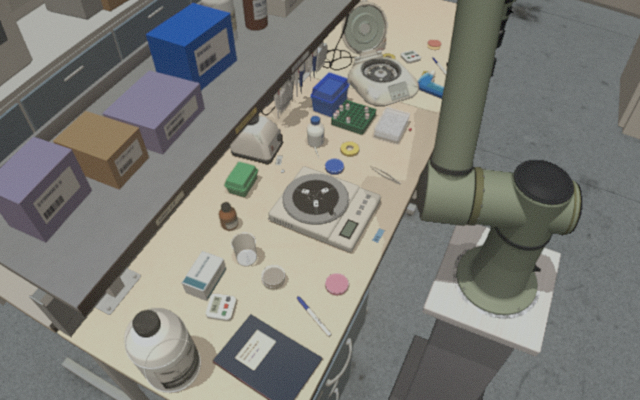

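Top view: the counter plate is at about (320,192), the handle near (305,217), and the clear dish stack at about (224,198). The cup is at (237,165). In the scene view the stack is at (274,279) and the plate at (316,198). I'll enlarge both areas.

```bash
cat > h.py <<'E'
from rig import readout, eyes, r
import cv2,numpy as np
def cam(n): return eyes.read_camera(n)
def ray(c,u,v):
    K=c["camera_matrix"]
    p=np.array([(u-K[0,2])/K[0,0],(v-K[1,2])/K[1,1]]); q=p.copy()
    for _ in range(20): q=p/(1+c["k1"]*(q@q))
    d=c["T"][:3,:3]@np.r_[q,1]; return c["T"][:3,3],d
def at(c,u,v,z):
    o,d=ray(c,u,v); return o+d*(z-o[2])/d[2]
def proj(c,P):
    P=np.atleast_2d(P); X=(P-c["T"][:3,3])@c["T"][:3,:3]; s=X[:,:2]/X[:,2:]
    s=s*(1+c["k1"]*(s**2).sum(1))[:,None]; K=c["camera_matrix"]
    return s*[K[0,0],K[1,1]]+K[:2,2]
def crop(c,u0,v0,w,h,f):
    return cv2.resize(c["img"][v0:v0+h,u0:u0+w,::-1],None,fx=f,fy=f,interpolation=cv2.INTER_CUBIC)
def circ(c,im,u0,v0,f,x,y,z,R,col):
    a=np.linspace(0,2*np.pi,73); p=proj(c,np.c_[x+R*np.cos(a),y+R*np.sin(a),0*a+z])
    cv2.polylines(im,[np.int32(((p-[u0,v0]+.5)*f-.5)*8)],True,col,1,cv2.LINE_AA,3)
E
python3 - <<'E'
from h import *
t=cam("top");s=cam("scene")
a=crop(t,210,145,150,112,5.0); cv2.imwrite("pics/t1.png",a)
a=crop(s,220,160,170,135,4.5); cv2.imwrite("pics/s1.png",a)
print(at(t,320,192,.05),at(s,316,198,.05),at(t,224,198,.03),at(s,274,274,.03))
E
```

```text
[ 0.53226792 -0.01639977  0.05      ] [ 0.52915181 -0.00977085  0.05      ] [0.51808303 0.2472665  0.03      ] [0.52052165 0.24916912 0.03      ]
```

View pics/t1.png

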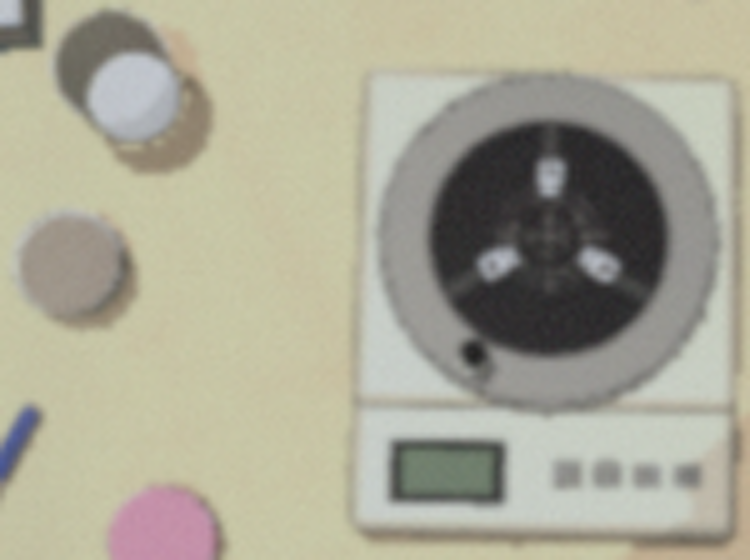

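View pics/s1.png

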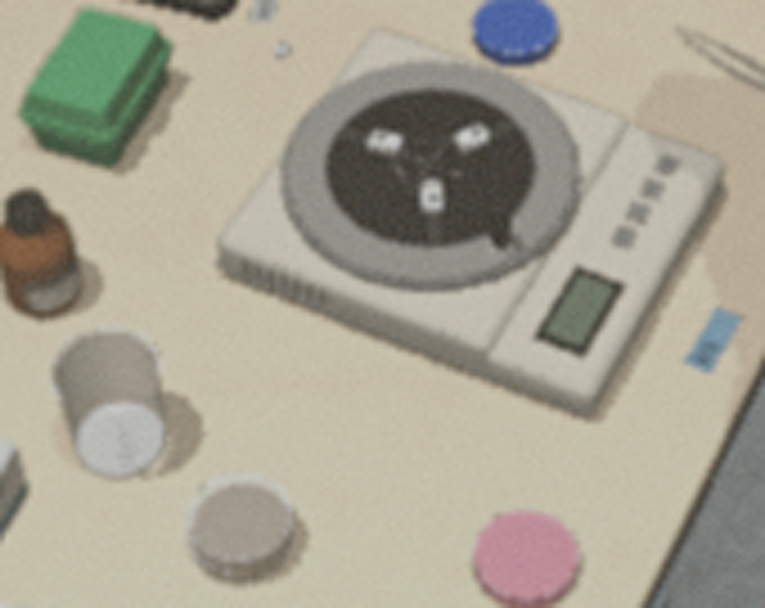

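```bash
python3 - <<'E'
from h import *
from scipy.optimize import least_squares
t=cam("top");s=cam("scene")
P=lambda u,v:(210+(u+.5)/5-.5,145+(v+.5)/5-.5)
S=lambda u,v:(220+(u+.5)/4.5-.5,160+(v+.5)/4.5-.5)
print("plate edges top",[at(t,*P(*q),.05)[:2].round(4) for q in((431,238),(667,238),(549,121),(549,355))])
print("plate edges scene",[at(s,*S(*q),.05)[:2].round(4) for q in((327,165),(536,168),(433,89),(428,246))])
print("handle",at(t,*P(473,352),.086)[:2],at(s,*S(497,222),.086)[:2])
print("jaws",[at(t,*P(*q),.057)[:2].round(4) for q in((551,178),(495,263),(600,265))])
# circle fit: bright rim / agar in overlay
a=crop(t,205,175,40,45,10);b=crop(s,255,255,42,45,10)
for c,im,u0,v0 in((t,a,205,175),(s,b,255,255)):
    for (x,y),col in(((.518,.247),(0,0,255)),):
        circ(c,im,u0,v0,10,x,y,.030,.03,(0,0,255)); circ(c,im,u0,v0,10,x,y,.0,.03,(255,0,0))
cv2.imwrite("pics/o1.png",np.hstack([a[:450],b[:450]]))
E
```

```text
plate edges top [array([0.5315, 0.0492]), array([ 0.532, -0.079]), array([ 0.597 , -0.0148]), array([ 0.4678, -0.0147])]
plate edges scene [array([0.592, 0.013]), array([ 0.4735, -0.0406]), array([ 0.5611, -0.0737]), array([0.5064, 0.0445])]
handle [0.46501173 0.02562663] [0.46423358 0.03697691]
jaws [array([ 0.5635, -0.0157]), array([0.5167, 0.0145]), array([ 0.5158, -0.042 ])]
```

View pics/o1.png

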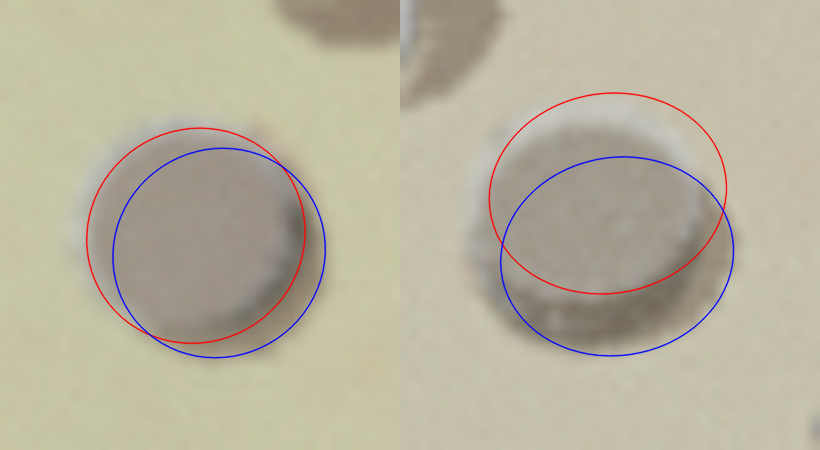

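Both views put the plate centre at about (0.5325, -0.0146). The handle is at about (0.465, 0.026), or 149°, and the stack is at about (0.521, 0.250). I'll turn the tool first, then travel.

>>> arm_command:
  moves: "0 0 0 0 0 -0.182 0.0854;0 0 0 0 0 -0.182 0.0854;0 0 0 0 0 -0.182 0.0854;0 0 0 0 0 -0.182 0.0854;0 0 0 0 0 -0.182 0.0854;0 0 0 0 0 -0.182 0.0854;0 0 0 0 0 -0.182 0.0854;0 0 0 0 0 -0.182 0.0854;0 0 0 0 0 -0.182 0.0854;0 0 0 0 0 -0.182 0.0854;0 0 0 0 0 -0.182 0.0854;0 0 0 0 0 -0.182 0.0854"
  squeeze: 20

```text
time: 1.8
position: [0.2262, -0.5013, 0.2312]
eef_rot: [-0.819, -3.033, -0.0]
contact_force: [-0.6, 0.1, 0.1]
finger_gap: 0.997
```

>>> arm_command:
  moves: "0.0052 0.048 0 0 0 0 0.04;0.0052 0.048 0 0 0 0 0.04;0.0052 0.048 0 0 0 0 0.04;0.0052 0.048 0 0 0 0 0.04;0.0052 0.048 0 0 0 0 0.04;0.0052 0.048 0 0 0 0 0.04;0.0052 0.048 0 0 0 0 0.04;0.0052 0.048 0 0 0 0 0.04;0.0052 0.048 0 0 0 0 0.04;0.0052 0.048 0 0 0 0 0.04;0.0052 0.048 0 0 0 0 0.04;0.0052 0.047 0 0 0 0 0.04;0 0 0 0 0 0 0.04"

```text
time: 3.42
position: [0.4658, 0.0278, 0.2312]
eef_rot: [0.821, 3.032, 0.001]
contact_force: [-0.8, -0.5, 0.4]
finger_gap: 0.468
```

>>> arm_command:
  moves: "0 -0.0023 0.035 0 0 0 0.04;0 0 0.035 0 0 0 0.04;0 0 0.03 0 0 0 0.04;0 0 0.02 0 0 0 0.04;0 0 0.02 0 0 0 0.04;0 0 0.015 0 0 0 0.04;0 0 0.015 0 0 0 0.04;0 0 0 0 0 0 0.04"

```text
time: 4.42
position: [0.4626, 0.0226, 0.0605]
eef_rot: [-0.83, -3.027, 0.001]
contact_force: [-0.4, -0.1, 0.3]
finger_gap: 0.463
```

```bash
python3 - <<'E'
from h import *
s=cam("scene");t=cam("top");print(readout.state()["contact_force"],readout.state()["position"])
cv2.imwrite("pics/s2.png",np.hstack([crop(s,260,150,110,100,4),cv2.resize(crop(t,280,150,80,80,5),(400,400))]))
E
```

```text
[-0.62252448  1.34770918 -0.34260289] [0.46382085 0.02281338 0.06161614]
```

View pics/s2.png

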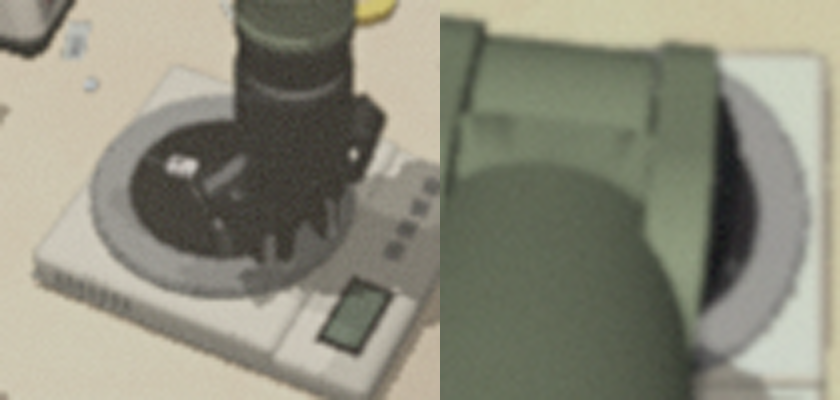

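The handle looks to be between the fingers, but the view is cluttered. I'll close and check that the gap comes to about 14 mm (0.165).

>>> arm_command:
  moves: "0 0 0 0 0 0 0.012;0 0 0 0 0 0 0.012;0 0 0 0 0 0 0.012;0 0 0 0 0 0 0.012;0 0 0 0 0 0 0.012;0 0 0 0 0 0 0.012"
  squeeze: 20

```text
time: 5.28
position: [0.4648, 0.0239, 0.0621]
eef_rot: [0.827, 3.029, 0.002]
contact_force: [0.2, 3.3, 6.9]
finger_gap: 0.154
```

>>> arm_command:
  moves: "-0.0004 -0.0078 0 0 0 -0.1 0.012;-0.0004 -0.0078 0 0 0 -0.1 0.012;-0.0004 -0.0078 0 0 0 -0.1 0.012;-0.0004 -0.0078 0 0 0 -0.1 0.012;-0.0004 -0.0078 0 0 0 -0.1 0.012;-0.0004 -0.0078 0 0 0 -0.1 0.012;-0.0004 -0.0078 0 0 0 -0.1 0.012;-0.0004 -0.0078 0 0 0 -0.1 0.012;-0.0004 -0.0078 0 0 0 -0.1 0.012;0 0 0 0 0 0 0.012"

```text
time: 6.52
position: [0.4606, -0.0446, 0.0621]
eef_rot: [-0.57, 3.085, -0.001]
contact_force: [4.8, 2.1, 3.0]
finger_gap: 0.151
```

>>> arm_command:
  moves: "0 0 0 0 0 0 0.04;0 0 0 0 0 0 0.04;0 0 -0.02 0 0 0 0.04;0 0 -0.03 0 0 0 0.06;0 0 -0.04 0 0 0 0.0854;0 0 -0.04 0 0 0.1825 0.0854;0 0 0 0 0 0.1825 0.0854;-0.0086 0.0421 0 0 0 0 0.0854;-0.0086 0.0421 0 0 0 0 0.0854;-0.0086 0.0421 0 0 0 0 0.0854;-0.0086 0.0421 0 0 0 0 0.0854;-0.0086 0.0421 0 0 0 0 0.0854;-0.0086 0.0421 0 0 0 0 0.0854;-0.0086 0.0421 0 0 0 0 0.0854;0 0 0 0 0 0 0.0854"

```text
time: 8.4
position: [0.5177, 0.2525, 0.1905]
eef_rot: [0.007, -3.141, 0.001]
contact_force: [-0.5, -0.3, 0.2]
finger_gap: 1.0
```

```bash
python3 - <<'E'
from h import *
s=cam("scene");t=cam("top");st=readout.state();print(st["contact_force"],st["position"],st["eef_rot"],st["finger_gap"])
a=crop(t,280,150,80,80,5); circ(t,a,280,150,5,.5325,-.0146,.05,.0645,(0,0,255));circ(t,a,280,150,5,.5325,-.0146,.05,.03,(0,255,0))
b=crop(s,240,215,80,80,5); circ(s,b,240,215,5,.521,.250,.03,.03,(0,0,255))
cv2.imwrite("pics/s3.png",np.hstack([a,b]))
E
```

```text
[-0.23652523  0.45373147  0.42445748] [0.51723038 0.25013103 0.19053451] [ 2.72977182e-03 -3.13990870e+00  2.38534914e-03] 1.0013454211444992
```

View pics/s3.png

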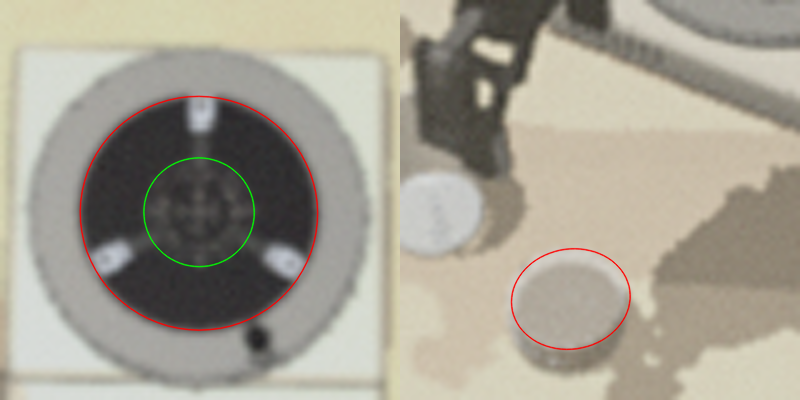

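The jaws are well open, and both overlays (plate circle and dish rim) match. Going down over the upper dish.

>>> arm_command:
  moves: "-0.0035 -0.001 0.03 0 0 0 0.0854;0 0 0.035 0 0 0 0.0854;0 0 0.035 0 0 0 0.0854;0 0 0.03 0 0 0 0.0854;0 0 0.02 0 0 0 0.0854;0 0 0.01 0 0 0 0.0854;0 0 0.01 0 0 0 0.0854;0 0 0.005 0 0 0 0.0854;0 0 0 0 0 0 0.0854"

```text
time: 9.62
position: [0.5216, 0.2494, 0.0164]
eef_rot: [0.002, -3.142, 0.0]
contact_force: [0.1, 1.2, -0.9]
finger_gap: 0.998
```

```bash
python3 - <<'E'
from h import *
s=cam("scene");st=[ (cam("top"),readout.state())[1] for _ in range(4)];print(np.mean([x["contact_force"] for x in st],0),[x["position"].round(4) for x in st])
b=crop(s,240,215,80,80,7); circ(s,b,240,215,7,.521,.250,.03,.03,(0,0,255))
cv2.imwrite("pics/s4.png",b)
E
```

```text
[ 0.17937963  0.27415707 -0.09584288] [array([0.522 , 0.2496, 0.0168]), array([0.522 , 0.2497, 0.0168]), array([0.522 , 0.2497, 0.0168]), array([0.522 , 0.2497, 0.0168])]
```

View pics/s4.png

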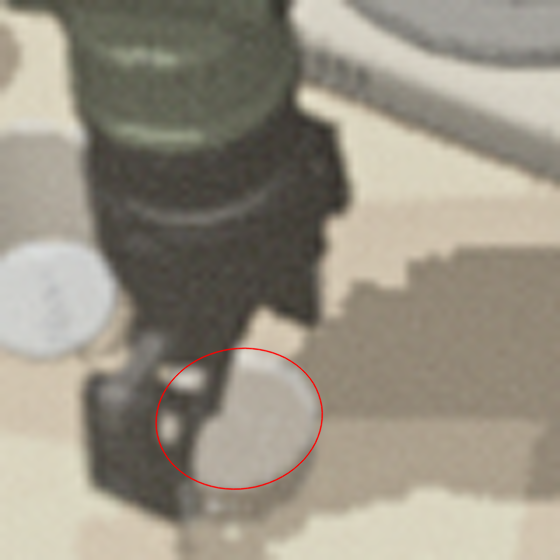

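>>> arm_command:
  moves: "0 0 0.003 0 0 0 0.075;0 0 0 0 0 0 0.068;0 0 0 0 0 0 0.064;0 0 0 0 0 0 0.062;0 0 0 0 0 0 0.06;0 0 0 0 0 0 0.058;0 0 0 0 0 0 0.054;0 0 0 0 0 0 0.054"
  squeeze: 25

```text
time: 10.88
position: [0.5217, 0.2496, 0.0137]
eef_rot: [-0.002, 3.141, 0.0]
contact_force: [-1.5, -0.1, 5.0]
finger_gap: 0.69
```

>>> arm_command:
  moves: "0 0 -0.003 0 0 0 0.054;0 0 -0.006 0 0 0 0.054;0 0 -0.02 0 0 0 0.054;0 0 -0.03 0 0 0 0.054;0 0 -0.03 0 0 0 0.054;0 0 -0.02 0 0 0 0.054;0 0 0 0 0 0 0.054"

```text
time: 11.75
position: [0.523, 0.2499, 0.124]
eef_rot: [-0.002, 3.138, 0.002]
contact_force: [0.1, -0.3, -0.6]
finger_gap: 0.687
```

```bash
python3 - <<'E'
from h import *
s=cam("scene");st=[ (cam("top"),readout.state())[1] for _ in range(3)];print(np.mean([x["contact_force"] for x in st],0),[x["position"].round(4) for x in st],st[-1]["finger_gap"],st[-1]["eef_rot"])
b=crop(s,235,175,85,120,5)
circ(s,b,235,175,5,.521,.250,.015,.03,(0,0,255)); circ(s,b,235,175,5,.522,.250,.138,.03,(0,255,0))
cv2.imwrite("pics/s5.png",b)
E
```

```text
[ 0.2739805  -0.37204913  0.39613571] [array([0.5213, 0.2493, 0.1218]), array([0.5209, 0.2492, 0.1213]), array([0.5207, 0.2492, 0.121 ])] 0.6904915914092358 [ 1.89718746e-03 -3.13959083e+00  1.06807109e-03]
```

View pics/s5.png

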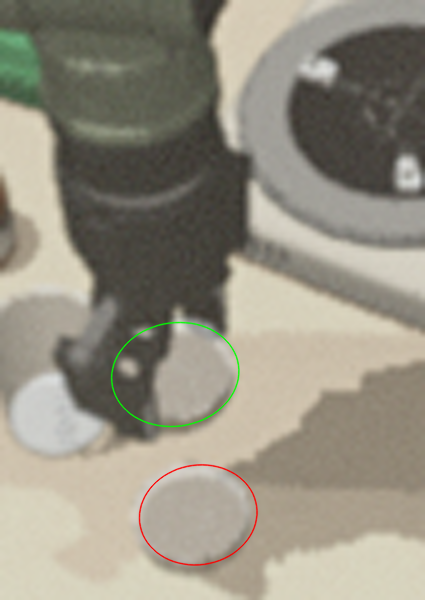

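Only the upper dish came up. It lies level, and the lower one stayed put. Moving over the plate.

>>> arm_command:
  moves: "0 -0.015 0 0 0 0 0.054;-0.0014 -0.033 0 0 0 0 0.054;-0.0014 -0.033 0 0 0 0 0.054;-0.0014 -0.033 0 0 0 0 0.054;-0.0014 -0.033 0 0 0 0 0.054;-0.0014 -0.033 0 0 0 0 0.054;-0.0014 -0.033 0 0 0 0 0.054;-0.0014 -0.033 0 0 0 0 0.054;-0.0014 -0.018 0 0 0 0 0.054;0 0 0 0 0 0 0.054;0 0 0 0 0 0 0.054;0 0 0 0 0 0 0.054"

```text
time: 13.45
position: [0.533, -0.0135, 0.1222]
eef_rot: [0.004, -3.141, -0.0]
contact_force: [-0.2, 0.2, 0.4]
finger_gap: 0.69
```

>>> arm_command:
  moves: "0 -0.001 0.015 0 0 0 0.054;0 0 0.02 0 0 0 0.054;0 0 0.015 0 0 0 0.054;0 0 0.008 0 0 0 0.054;0 0 0.004 0 0 0 0.054;0 0 0.002 0 0 0 0.054;0 0 0 0 0 0 0.054;0 0 0 0 0 0 0.054"

```text
time: 14.45
position: [0.5335, -0.0156, 0.0587]
eef_rot: [-0.002, 3.141, -0.0]
contact_force: [0.9, -0.7, -0.7]
finger_gap: 0.691
```

```bash
python3 - <<'E'
from h import *
s=cam("scene");st=[ (cam("top"),readout.state())[1] for _ in range(3)];print(np.mean([x["contact_force"] for x in st],0),[x["position"].round(4) for x in st],st[-1]["finger_gap"],st[-1]["eef_rot"])
b=crop(s,270,150,90,90,6)
circ(s,b,270,150,6,.5325,-.0146,.05,.0645,(0,0,255)); circ(s,b,270,150,6,.5325,-.0146,.075,.03,(0,255,0))
cv2.imwrite("pics/s6.png",b)
E
```

```text
[-0.28129582  0.47577202 -0.76832547] [array([ 0.5334, -0.0156,  0.0586]), array([ 0.5333, -0.0156,  0.0586]), array([ 0.5333, -0.0155,  0.0585])] 0.6867055846194347 [-1.98355090e-03  3.14116772e+00 -8.73899364e-05]
```

View pics/s6.png

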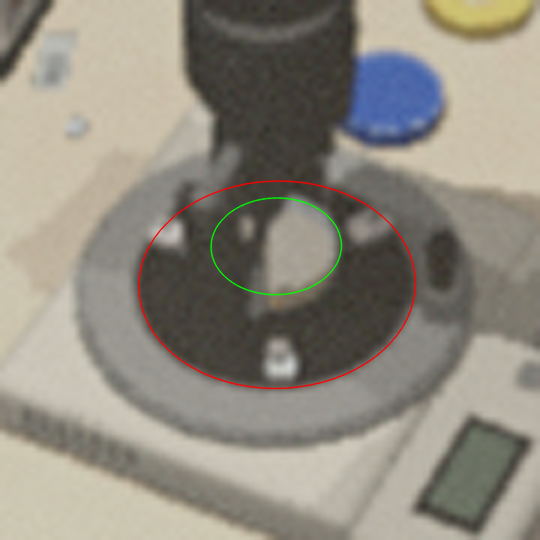

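The dish is centred about 10 mm above the plate. Lowering slowly.

>>> arm_command:
  moves: "0.0008 0.001 0.002 0 0 0 0.054;0 0 0.002 0 0 0 0.054;0 0 0.002 0 0 0 0.054;0 0 0.001 0 0 0 0.054;0 0 0.001 0 0 0 0.054;0 0 0.0005 0 0 0 0.054;0 0 0.0005 0 0 0 0.054;0 0 0.0003 0 0 0 0.054;0 0 0 0 0 0 0.054"

```text
time: 15.78
position: [0.5323, -0.0145, 0.049]
eef_rot: [0.002, -3.142, -0.0]
contact_force: [0.5, 0.6, -0.4]
finger_gap: 0.685
```

>>> arm_command:
  moves: "0 0 0.0004 0 0 0 0.054;0 0 0.0003 0 0 0 0.054;0 0 0 0 0 0 0.054"

```text
time: 16.15
position: [0.5324, -0.0146, 0.0486]
eef_rot: [-0.002, 3.141, -0.0]
contact_force: [-1.6, 0.8, 4.9]
finger_gap: 0.69
```

>>> arm_command:
  moves: "0 0 0.0004 0 0 0 0.054;0 0 0.0002 0 0 0 0.054;0 0 0 0 0 0 0.054"

```text
time: 16.52
position: [0.5324, -0.0146, 0.0485]
eef_rot: [-0.002, 3.141, -0.0]
contact_force: [-3.2, 0.6, 11.1]
finger_gap: 0.689
```

Contact is felt at about 0.0487, as expected. Easing off, releasing and rising.

>>> arm_command:
  moves: "0 0 -0.0004 0 0 0 0.054;0 0 0 0 0 0 0.06;0 0 0 0 0 0 0.064;0 0 0 0 0 0 0.07;0 0 0 0 0 0 0.0854;0 0 0 0 0 0 0.0854;0 0 -0.005 0 0 0 0.0854;0 0 -0.015 0 0 0 0.0854;0 0 -0.03 0 0 0 0.0854;0 0 -0.035 0 0 0 0.0854;0 0 0 0 0 -0.1825 0.06;0 0 0 0 0 -0.1825 0.04;0 0 0 0 0 0 0.04"

```text
time: 18.15
position: [0.5327, -0.0146, 0.1342]
eef_rot: [-0.568, 3.088, -0.001]
contact_force: [-0.3, 0.2, -0.0]
finger_gap: 0.467
```

>>> arm_command:
  moves: "0.026 -0.0008 0 0 0 0 0.04;0.026 -0.0008 0 0 0 0 0.04;0.026 -0.0007 0 0 0 0 0.04;0 0 0 0 0 0 0.04;0 0 0.02 0 0 0 0.04;0 0 0.02 0 0 0 0.04;0 0 0.02 0 0 0 0.04;0 0 0.012 0 0 0 0.04;0 0 0 0 0 0 0.04;0 0 0 0 0 0 0.03;0 0 0 0 0 0 0.02;0 0 0 0 0 0 0.012;0 0 0 0 0 0 0.012;0 0 0 0 0 0 0.012"
  squeeze: 20

```text
time: 19.9
position: [0.4608, -0.0446, 0.0617]
eef_rot: [-0.572, 3.088, -0.0]
contact_force: [-0.7, 1.3, 6.2]
finger_gap: 0.154
```

>>> arm_command:
  moves: "-0.0004 0.0078 0 0 0 0.1 0.012;-0.0004 0.0078 0 0 0 0.1 0.012;-0.0004 0.0078 0 0 0 0.1 0.012;-0.0004 0.0078 0 0 0 0.1 0.012;-0.0001 0.0039 0 0 0 0.05 0.012"

```text
time: 20.52
position: [0.4549, -0.0109, 0.0616]
eef_rot: [-0.135, -3.138, 0.005]
contact_force: [-3.3, -3.0, 8.2]
finger_gap: 0.153
```

>>> arm_command:
  moves: "0 0.002 0 0 0 0.025 0.012;0 0.002 0 0 0 0.025 0.012"

```text
time: 20.78
position: [0.4553, -0.0071, 0.0616]
eef_rot: [-0.212, -3.134, 0.004]
contact_force: [-4.5, -3.4, 9.2]
finger_gap: 0.157
```

>>> arm_command:
  moves: "0 0.002 0 0 0 0.025 0.012;0 0.002 0 0 0 0.025 0.012"

```text
time: 21.02
position: [0.4557, -0.0031, 0.0616]
eef_rot: [-0.29, -3.127, 0.004]
contact_force: [-5.2, -2.5, 9.9]
finger_gap: 0.154
```

>>> arm_command:
  moves: "0 0.0016 0 0 0 0.02 0.012;0 0.0016 0 0 0 0.02 0.012;0 0 0 0 0 0 0.012"

```text
time: 21.4
position: [0.4563, 0.0002, 0.0616]
eef_rot: [-0.351, -3.121, 0.004]
contact_force: [-4.3, -1.7, 10.5]
finger_gap: 0.155
```

>>> arm_command:
  moves: "0 0.0016 0 0 0 0.02 0.012;0 0 0 0 0 0 0.012"

```text
time: 21.65
position: [0.4566, 0.0016, 0.0616]
eef_rot: [-0.383, -3.117, 0.004]
contact_force: [-4.3, -2.0, 10.8]
finger_gap: 0.154
```

>>> arm_command:
  moves: "0 0.0016 0 0 0 0.02 0.012;0 0 0 0 0 0 0.012"

```text
time: 21.9
position: [0.4568, 0.0025, 0.0616]
eef_rot: [-0.414, -3.113, 0.007]
contact_force: [-5.2, -4.1, 9.3]
finger_gap: 0.155
```

>>> arm_command:
  moves: "0 0.0016 0 0 0 0.02 0.012;0 0 0 0 0 0 0.012"

```text
time: 22.15
position: [0.457, 0.0033, 0.0616]
eef_rot: [-0.446, -3.108, 0.01]
contact_force: [-5.1, -6.6, 9.2]
finger_gap: 0.156
```

>>> arm_command:
  moves: "0 0.0016 0 0 0 0.02 0.012;0 0 0 0 0 0 0.012"

```text
time: 22.4
position: [0.4573, 0.004, 0.0616]
eef_rot: [-0.478, -3.104, 0.013]
contact_force: [-6.1, -9.8, 10.0]
finger_gap: 0.152
```

>>> arm_command:
  moves: "0 0.0016 0 0 0 0.02 0.012;0 0 0 0 0 0 0.012;0 0 0 0 0 0 0.012"

```text
time: 22.78
position: [0.4576, 0.0048, 0.0616]
eef_rot: [-0.509, -3.098, 0.016]
contact_force: [-6.3, -11.0, 10.3]
finger_gap: 0.153
```

Resistance rose from about 3 N (friction) to about 12 N over 3 mm of handle travel, so the jaws have gripped. I'll take the tension out of the arm before letting go.

>>> arm_command:
  moves: "0 -0.002 0 0 0 0 0.012;0 0 0 0 0 0 0.012"

```text
time: 23.02
position: [0.4575, 0.0045, 0.0616]
eef_rot: [-0.508, -3.099, 0.009]
contact_force: [-5.2, -6.8, 8.9]
finger_gap: 0.148
```

>>> arm_command:
  moves: "0 -0.0015 0 0 0 0 0.012;0 0 0 0 0 0 0.012"

```text
time: 23.28
position: [0.4574, 0.0039, 0.0616]
eef_rot: [-0.507, -3.1, 0.006]
contact_force: [-3.2, -3.9, 8.6]
finger_gap: 0.153
```

>>> arm_command:
  moves: "0 -0.001 0 0 0 0 0.012;0 0 0 0 0 0 0.012"

```text
time: 23.52
position: [0.4573, 0.0036, 0.0616]
eef_rot: [-0.507, -3.1, 0.004]
contact_force: [-3.2, -2.6, 7.9]
finger_gap: 0.157
```

>>> arm_command:
  moves: "0 0 0 0 0 0 0.025;0 0 0 0 0 0 0.025;0 0 0 0 0 0 0.025"

```text
time: 23.9
position: [0.4576, 0.0045, 0.0609]
eef_rot: [-0.506, -3.1, -0.0]
contact_force: [1.2, -1.1, -1.5]
finger_gap: 0.292
```

>>> arm_command:
  moves: "0 0 0 0 0 0 0.012;0 0 0 0 0 0 0.012;0 0 0 0 0 0 0.012"

```text
time: 24.28
position: [0.4569, 0.0032, 0.061]
eef_rot: [-0.507, -3.099, 0.006]
contact_force: [-2.7, -4.2, 2.8]
finger_gap: 0.153
```

>>> arm_command:
  moves: "0 0.0012 0 0 0 0 0.012;0 0 0 0 0 0 0.012"

```text
time: 24.52
position: [0.4569, 0.0032, 0.061]
eef_rot: [-0.508, -3.099, 0.01]
contact_force: [-3.4, -7.4, 3.8]
finger_gap: 0.154
```

>>> arm_command:
  moves: "0 0.0012 0 0 0 0 0.012;0 0 0 0 0 0 0.012"

```text
time: 24.78
position: [0.4569, 0.0036, 0.061]
eef_rot: [-0.509, -3.098, 0.013]
contact_force: [-4.2, -11.7, 4.0]
finger_gap: 0.157
```

>>> arm_command:
  moves: "0 0.0012 0 0 0 0 0.012;0 0 0 0 0 0 0.012"

```text
time: 25.02
position: [0.4571, 0.0041, 0.061]
eef_rot: [-0.51, -3.098, 0.016]
contact_force: [-5.3, -12.2, 5.3]
finger_gap: 0.151
```

>>> arm_command:
  moves: "0 -0.0012 0 0 0 0 0.012;0 -0.0012 0 0 0 0 0.012;0 -0.001 0 0 0 0 0.012;0 0 0 0 0 0 0.012;0 0 0 0 0 0 0.03;0 0 0 0 0 0 0.035;0 0 0 0 0 0 0.035"

```text
time: 25.9
position: [0.458, 0.0049, 0.0611]
eef_rot: [0.506, 3.1, 0.001]
contact_force: [-0.5, -0.1, 0.2]
finger_gap: 0.408
```

>>> arm_command:
  moves: "0 0 -0.02 0 0 0 0.035;0 0 -0.03 0 0 0 0.035;0 0 -0.04 0 0 0 0.035;0 0 -0.04 0 0 0 0.05;0 -0.04 0 0 0 0 0.0854;0 -0.04 0 0 0 0 0.0854;0 -0.04 0 0 0 0 0.0854;0 -0.04 0 0 0 0 0.0854;0 -0.04 0 0 0 0 0.0854;0 -0.04 0 0 0 0 0.0854;0 0 0 0 0 0 0.0854"

```text
time: 27.28
position: [0.3811, -0.2248, 0.1911]
eef_rot: [0.513, 3.099, -0.0]
contact_force: [0.5, 0.2, -0.3]
finger_gap: 0.998
```

```bash
python3 - <<'E'
from h import *
t=cam("top");s=cam("scene");st=readout.state();print(st["time"],st["contact_force"],st["position"])
a=crop(t,295,165,50,55,8); 
for R,z in((.0645,.05),(.03,.065)): circ(t,a,295,165,8,.5325,-.0146,z,R,(0,0,255))
b=crop(s,285,165,60,66,440/66); circ(s,b,285,165,440/66,.5325,-.0146,.065,.03,(0,0,255))
cv2.imwrite("pics/f.png",np.hstack([a,b[:440]]))
E
```

```text
27.375 [ 0.20012168  0.80762126 -0.29507535] [ 0.38129155 -0.22261413  0.1909505 ]
```

View pics/f.png

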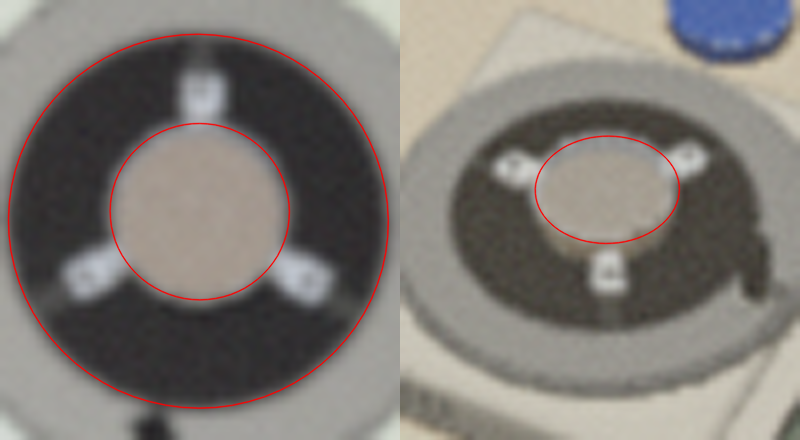

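```bash
python3 -c "
from h import *
print(r.hand_in())"
```

```text
the job is handed in; nothing more can be done
None
```

The upper dish is clamped in the colony counter and the job is handed in, at about 27 s of the 72 s allowed. I opened the jaws by the handle and set the dish on the middle of the plate. I then swung the handle back until its resistance rose from about 3 N to about 12 N, and let go.

**Last picture (after letting go):** the dish lies flat and within about 1–2 mm of the plate's centre, with all three pads against it. When I lifted the upper dish, the lower one looked in place. I did not re-check the other things by picture at the end, but no force reading showed the arm touching any of them.

**Grip firmness:** the handle eased back about 1–1.5 mm after the first release. I gripped it again and pushed: it held still to about 7–8 N and moved only above that, against 3–4 N when free. So the jaws were holding with roughly 4–5 N each, by my estimate from the handle force. I pushed back up to about 12–13 N and released again, but did not repeat the test after that.

**Set-down:** contact was gentle at first (5 N), but the last small step down reached 11 N before I eased off and opened the fingers.

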